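Shut the balcony bin and throw its latch

TASK

With the fingertips only, push the black tilt-out bin fully shut, and then flip the steel toggle lever on top of it over towards the front, past its middle, so that it snaps into its other position and locks the bin. Pick nothing up, and leave the dominoes, their box, the saucer and the dish where they are.

Things in the scene. Friction and masses are not known exactly. Their poses are not given: they have to be found in the camera images.
- unit: Housing of the tilt-out bin, black plastic, fixed to the table: 110 deep (x) x 220 wide (y) x 150 high mm, open at its front (-x) where the bin sits. Origin: centre of the underside; its x axis points away from the robot (to its back), y to its left, z up. Yaw varies.
- bin (a joint): Tilt of the black plastic bin out of the housing, rad: 0 = fully shut (a firm stop), up to 0.6 = tipped out towards the robot. The hinge lies along the unit's y axis at the bin's lower front edge, at (-58, any, 10) mm in the unit's frame. Stiff by friction (0.2 N m, about 2 N at the rim); it stays where it is left.
- bin_rim (a point): Middle of the upper outer edge of the bin's front panel (216 wide, 128 high, 6 mm thick, centred on the unit's y = 0), on the side facing the robot. Shut, it is at (-61, 0, 138) mm in the unit's frame; it swings forward and slightly down as the bin tips out.
- lever (a joint): Angle of the steel toggle lever on the housing's front left top corner, rad: 0 = unlocked, leaning 0.75 rad back (unit's +x); 0.75 = upright; 1.5 = locked, leaning 0.75 rad forward (unit's -x). Spring over-centre: it snaps to the side of upright it is on and stays there; about 2.5 N at its ball moves it.
- lever_pivot (a point): Lever's pivot, axis along the unit's y, at (-55, 80, 165) mm in the unit's frame, between two aluminium cheeks (172 mm above the table at the top, 26 mm over both in y, 24 in x). A 38 mm pawl on it sticks forward when unlocked, and drops in front of the bin's panel when locked; thrown with the bin out, it blocks the bin from shutting.
- lever_ball (a point): Centre of the steel ball (16 mm diameter) on the lever's end, 60 mm from the pivot; the lever's rod is 9 mm thick. Unlocked it is at (-14, 80, 209) mm in the unit's frame, upright at (-55, 80, 225), locked at (-96, 80, 209).
- domino0: Ivory domino lying flat and loose, 50 x 25 x 10 mm, origin at the centre of its underside, x along its length. Not part of the job.
- domino1: Ivory domino lying flat and loose, 50 x 25 x 10 mm, origin at the centre of its underside, x along its length. Not part of the job.
- domino2: Ivory domino lying flat and loose, 50 x 25 x 10 mm, origin at the centre of its underside, x along its length. Not part of the job.
- domino3: Ivory domino lying flat and loose, 50 x 25 x 10 mm, origin at the centre of its underside, x along its length. Not part of the job.
- domino4: Ivory domino lying flat and loose, 50 x 25 x 10 mm, origin at the centre of its underside, x along its length. Not part of the job.
- domino_box: Closed brown wooden domino box, loose, 190 (x) x 62 x 44 mm, origin at the centre of its underside. Not part of the job.
- saucer: White ceramic espresso saucer, loose, 120 mm across, 18 mm high, origin at the centre of its underside. Not part of the job.
- dish: Small aluminium dish, loose, 120 mm across, 35 mm high, origin at the centre of its underside. Not part of the job.

How it is judged (in metres and radians):
On the way, in this order (a step that is already met when the one before it is completed fails the run):
1. the bin is pushed fully shut while the lever is still unlocked (value of joint bin below 0.04 rad and value of joint lever below 0.6 rad), for 0.2 s.
2. the lever has snapped over to its locked side with the bin shut (value of joint lever above 1.3 rad and value of joint bin below 0.06 rad), for 0.2 s.
At the end, for the whole second after the job is handed in: The bin is shut (within 0.06 rad, about 8 mm at its rim), the lever rests on its locked side (beyond 1.3 of 1.5 rad) and is still, and the dominoes, their box, the saucer and the dish are within 20 mm of where they were (all of step 2 and velocity of joint lever between -0.05 and 0.05 rad/s and distance of each of domino0, domino1, domino2, domino3, domino4, domino_box, saucer, dish from where it was at the start of the episode below 0.02 m); the robot touches nothing.
It fails at once if the lever is thrown over while the bin is still out (value of joint lever above 0.9 rad and value of joint bin above 0.1 rad).
It fails at once if a domino, the domino box, the saucer or the dish is lifted, carried or shoved more than 20 mm (distance of any of domino0, domino1, domino2, domino3, domino4, domino_box, saucer, dish from where it was at the start of the episode above 0.02 m).
It also fails if it takes over 42 s, if anything falls off the work surface, if the arm or the gripper's body presses on something with over 40 N, if the wrist force passes 120 N, or if a joint passes its speed limit or range.

ROBOT

A 6-joint arm with a two-finger parallel gripper is mounted at the origin on the work surface. World frame = base frame: x ahead of the robot, y to its left, z up, the work surface at z = 0. Lengths are in mm, angles in rad, forces in N, time in s.
With the tool pointing down it reaches from about 350 to 975 mm from the base axis. Payload 7.1 kg.
Tool frame: the origin (TCP) lies between the finger pads; the fingertips stand 14 mm ahead of it and the grasp point (between the pads) lies 5 mm behind it; z points along the fingers, y is the line along which they close (so a half turn about z gives the same grasp; the last joint's range is limited). The gripper opens to 88 mm and grips with 3 to 60 N. Pads are 20 mm wide; open, the fingers measure 115 mm over their backs; the gripper's body (75 mm by 178 mm) begins 61 mm behind the grasp point.
Start: joints at [1.256, 0.423, 1.63, -0, 1.089, -0.019], TCP at [182.159, 597.849, 236.675] pointing down, gripper open.
Joint ranges: [-3, 3], [-0.9, 2.11], [0.09, 2.58], [-1.31, 4.45], [0.11, 2.69], [-2.54, 2.54]. Speed limits (rad/s): [2.39, 2.39, 3.01, 3.14, 3.14, 3.14].

INTERFACE

Orientations are given as a rotation vector (axis times angle).
In Python, from workcell import ctrl gives the robot as it stands. The module is installed in compiled form; this text tells all that it offers.
- The arm moves only by the tool servo_tool, never from a script. Its argument "plan" is a list of rows, each a list of 3 entries, a list of its own where there are three numbers: the closure, from 0 (fully open) to 1 (shut), then the shift along the world's x, y, z in mm, then the turn about the world's z in degrees. In form: [[hand, [x, y, z], yaw], ...]. A call has 1 to 10 rows; each row is the pose to reach, as a shift and turn from the pose commanded when the call began; what a row does not reach only later rows make up. A row lasts 1/12 s, in which the tool goes at most 41.7 mm and 7.16 degrees, less where a joint would pass 70% of its speed; a pose out of reach is approached as far as the arm can. A call with a gripper value outside its range is refused whole. The fingers move at their own pace and stop on an object; the grip force is fixed at half the most. Time passes only in rows, so rows that repeat a pose let the fingers close. It gives the time, the measured TCP pose, the force, the opening and the grip force at its end, in the units of the state.
- ctrl.get_obs(): the state, without advancing time (a new reading comes with each control period).
- ctrl.get_image(name): name is "scene" or "top" or "wrist"; returns the picture (420x560x3 uint8, blue, green, red); there is no depth.
- ctrl.camera_info(name): a dict with "fovy" (degrees; the focal length in pixels is half the picture's height over the tangent of half this angle, whatever the lens; pixels are square), "cx", "cy" (the principal point, pixels), "rvec" (rotation vector, rad) and "tvec" (3), from world to camera coordinates, as OpenCV has them; the wrist camera has in their place "T_tool_cam" (4x4, takes a point from camera to tool coordinates, whose origin is the TCP and whose axes are the flange's). Camera axes: x right, y down, z forward; pixel columns grow to the right and rows downward; lengths in mm; the calibration is good to about 2 mm. A picture is of the moment at which its call begins: read the wrist's pose just before it. camera_info takes no time and is no camera call.
- ctrl.close_job(): hands the job in; it is judged then, once.
The state is a dict: "t": time; "qpos": joint angles; "qvel": joint speeds; "joint_torque": joint torques, N m; "ee_pos": TCP position; "orientation": TCP orientation; "ft_force": force on the tool from outside, world axes, zero at the start; "moment": the same for the moment, N m; "width": finger opening in mm; "grasp_force": force on a finger pad.
Only numpy, scipy, OpenCV 4.12 (cv2) and the standard library are available. Lean on these libraries where they do the work, as an engineer would, in place of code of your own. Each camera call takes 0.05 s, during which the arm holds its last target. There are 200 camera calls.

## Working session

There is one attempt and no reset: what is moved stays moved. The work goes in short steps, Python scripts to look and compute and a tool call to move; the robot and the scene stay as the last step left them, time stands still between calls to the robot, and variables do not carry over. Pictures are saved under pics/ and viewed, at most 10 in all, crops included, and the job is handed in when it is done.

Besides the shell and the picture viewer there is one more tool, called as name(argument=value, ...), one argument or row to a line, values as JSON. servo_tool: Moves the arm, as the interface text tells. Its arguments: {"type":"object","properties":{"plan":{"type":"array"}},"required":["plan"]}

```bash
mkdir -p pics; python3 - <<'E'
from workcell import ctrl
import cv2
for n in("scene","top"):
    cv2.imwrite(f"pics/{n}0.png",ctrl.get_image(n)); print(n,ctrl.camera_info(n))
o=ctrl.get_obs();print(o)
E
```

```text
scene {'fovy': 55.907886318279104, 'cx': 277.1158104309645, 'cy': 207.95717093022301, 'rvec': array([ 2.18677158, -0.46867314,  0.238607  ]), 'tvec': array([-557.91115092,  236.02872595,  865.06512055])}
top {'fovy': 47.53953862196085, 'cx': 272.8271005683312, 'cy': 213.27129880123042, 'rvec': array([ 2.11512171, -2.155688  ,  0.20779797]), 'tvec': array([ -34.53552072,  580.75230673, 1033.39763024])}
{'t': 0.1, 'qpos': array([ 1.25599304e+00,  4.23741859e-01,  1.63059550e+00,  6.77146112e-06,
        1.08861047e+00, -1.90196678e-02]), 'qvel': array([ 0.0011944 , -0.00144691, -0.00259011, -0.00097654,  0.00106444,
        0.00028902]), 'joint_torque': array([ 5.51922240e-04, -5.45612025e+01, -2.74323374e+01,  6.46152114e-02,
        1.87071628e-02, -2.01628274e-05]), 'ee_pos': array([182.01843321, 597.40874103, 236.00061025]), 'orientation': array([-4.62894734e-01, -3.10706883e+00,  2.09741340e-03]), 'ft_force': array([ 0.09926354, -0.57714126, -0.32718617]), 'moment': array([ 0.02472024, -0.03426842, -0.01452701]), 'grasp_force': 0.0, 'width': 87.93500922254624}
```

View pics/scene0.png

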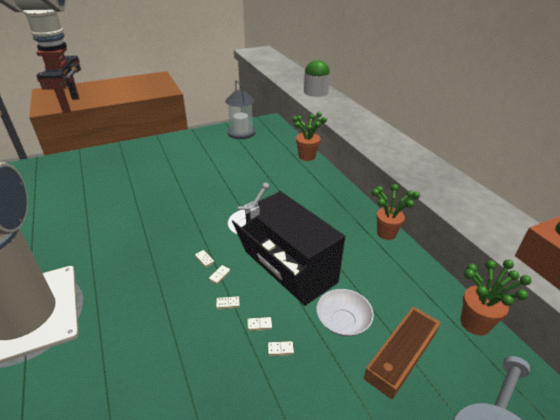

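View pics/top0.png

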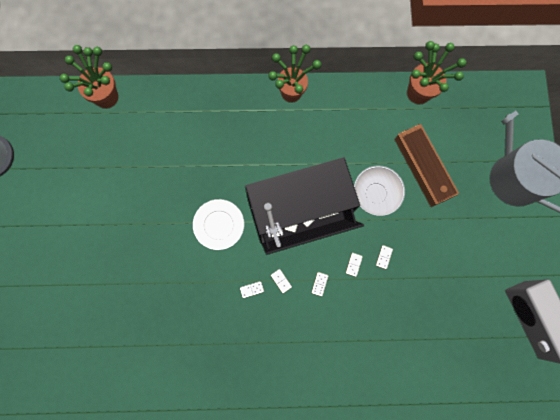

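The scene picture shows the bin tipped out, and the lever is at about (258,195). In the top picture the ball is at about (268,206), the cheeks at (274,231), and the bin rim runs from (266,251) to (362,226). I'll enlarge both views for exact pixels.

```bash
python3 - <<'E'
import cv2,numpy as np
a=cv2.imread("pics/top0.png")[145:265,235:375]; b=cv2.imread("pics/scene0.png")[175:305,220:350]
f=lambda i,s:cv2.resize(np.clip((i/255.)**.6*255,0,255).astype('uint8'),None,fx=s,fy=s,interpolation=cv2.INTER_CUBIC)
cv2.imwrite("pics/topc.png",f(a,5));cv2.imwrite("pics/scenec.png",f(b,4.6))
E
```

```text
(no output)
```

View pics/topc.png

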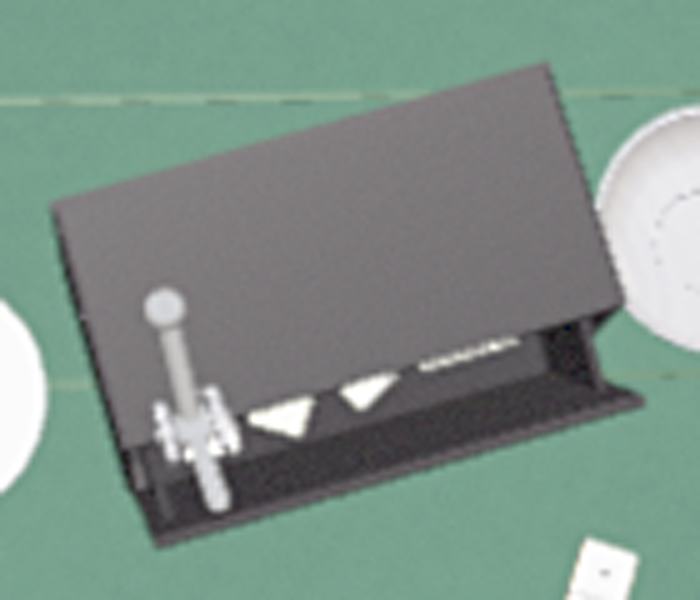

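View pics/scenec.png

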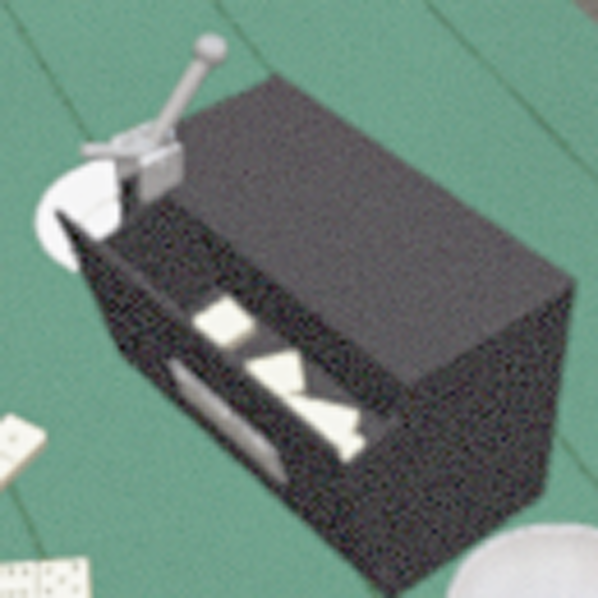

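The top crop shows the roof corners at (53,205), (548,64), (622,300) and (125,447), the ball at (165,307), and the rim from (157,547) to (643,400). The scene crop shows the ball at (211,48), the roof at (278,75), (573,283) and (410,385), and the left rim end at (60,212).

```bash
cat >h.py <<'E'
import cv2,numpy as np
from workcell import ctrl
def cam(n):
    c=ctrl.camera_info(n);f=210/np.tan(np.radians(c['fovy']/2))
    K=np.array([[f,0,c['cx']],[0,f,c['cy']],[0,0,1]]);R=cv2.Rodrigues(c['rvec'])[0];return K,R,c['tvec']
def ray(n,p):
    K,R,t=cam(n);return -R.T@t,R.T@np.linalg.solve(K,[*p,1])
def plane(n,p,z):
    o,d=ray(n,p);return o+d*(z-o[2])/d[2]
def tri(p,q):
    P=[K@np.c_[R,t] for K,R,t in(cam("top"),cam("scene"))]
    X=cv2.triangulatePoints(P[0],P[1],np.array(p,float),np.array(q,float)).ravel();return X[:3]/X[3]
T=lambda x,y:((x+.5)/5-.5+235,(y+.5)/5-.5+145)
S=lambda x,y:((x+.5)/4.6-.5+220,(y+.5)/4.6-.5+175)
E
python3 - <<'E'
from h import *
np.set_printoptions(precision=1,suppress=True)
print("ball",tri(T(165,307),S(211,48)))
for n,a,b in(("BL",(53,205),(278,75)),("BR",(548,64),(573,283)),("FR",(622,300),(410,385)),("rimL",(157,547),(60,212))):print(n,tri(T(*a),S(*b)))
C=np.array([plane("top",T(*a),150)[:2] for a in((53,205),(548,64),(622,300),(125,447))])
print(C,[np.linalg.norm(C[i]-C[i-1]) for i in range(4)])
c=C.mean(0);M=np.array([[55,110],[55,-110],[-55,-110],[-55,110]]);z=((C-c)@[1,1j])*np.conj(M@[1,1j]);yaw=np.angle(z.sum())
print("unit",c,"yaw",yaw,np.degrees(yaw))
R=np.array([[np.cos(yaw),-np.sin(yaw)],[np.sin(yaw),np.cos(yaw)]])
for n,p in dict(ball=(-14,80),pivot=(-55,80),locked=(-96,80),rimshut=(-61,0)).items(): print(n,c+R@p)
b=tri(T(165,307),S(211,48))[:2];print("ball in unit",R.T@(b-c))
for th in np.arange(0,.61,.1):
    # rim
    v=np.array([-3,128.]);x=-58+v[0]*np.cos(th)-v[1]*np.sin(th);zz=10+v[1]*np.cos(th)+v[0]*np.sin(th)
    print(th,x,zz,[R.T@(plane("top",T(*a),zz)[:2]-c) for a in((157,547),(643,400))])
print("dominoes etc")
im=cv2.imread("pics/top0.png");m=((im.min(2)>140)*255).astype('uint8')
for k in cv2.findContours(m,0,2)[0]:
    if 80<cv2.contourArea(k)<4000:
        q,_=cv2.minEnclosingCircle(k);w=plane("top",q,10)[:2];print(q,cv2.contourArea(k),w,R.T@(w-c))
E
```

```text
ball [566.6 -32.9 209.8]
BL [623.6  12.5 147.8]
BR [ 681.  -197.9  147.3]
FR [ 579.3 -224.7  145.2]
rimL [482.  -28.6 129.4]
[[ 622.1   12.7]
 [ 679.9 -197.3]
 [ 577.5 -223.4]
 [ 519.7  -15.8]] [np.float64(106.31659960521412), np.float64(217.84162137395916), np.float64(105.61653554309574), np.float64(215.5425018650074)]
unit [ 599.8 -106. ] yaw 0.26821312779990536 15.367480232937549
ball [565.1 -32.5]
pivot [525.6 -43.4]
locked [486.  -54.3]
rimshut [ 541.  -122.1]
ball in unit [-12.7  79.2]
0.0 -61.0 138.0 [array([-95.4, 106.9]), array([ -93.9, -105.3])]
0.1 -73.76368982662808 137.0610329056468 [array([-95.3, 106.8]), array([ -93.8, -105.6])]
0.2 -86.36987407529156 134.85251397129375 [array([-95.1, 106.8]), array([ -93.6, -106.1])]
0.30000000000000004 -98.69259592002828 131.39650998809356 [array([-94.8, 106.7]), array([ -93.3, -106.9])]
0.4 -110.60873079751593 126.72755220544335 [array([-94.4, 106.6]), array([ -92.9, -108.1])]
0.5 -121.9992166270091 120.8922913061551 [array([-93.9, 106.4]), array([ -92.4, -109.5])]
0.6000000000000001 -132.75024343929357 113.9490312882537 [array([-93.2, 106.2]), array([ -91.7, -111.2])]
dominoes etc
(251.5, 289.5) 230.5 [410.4   6.3] [-152.9  158.5]
(551.6932983398438, 317.7090759277344) 1144.5 [ 332.7 -681.4] [-410.1 -484.1]
(319.087158203125, 283.564208984375) 230.0 [ 420.8 -149.8] [-184.2    5.2]
(281.0, 280.5) 233.5 [429.6 -62. ] [-152.5   87.5]
(353.89129638671875, 264.3260803222656) 224.5 [ 463.5 -232.5] [-165.   -85.9]
(384.0, 256.5) 225.5 [ 480.4 -303.9] [-167.6 -159.2]
(274.0, 228.5) 170.0 [551.1 -48.3] [-31.7  68.5]
(217.88983154296875, 224.0612030029297) 2006.5 [564.1  83.5] [ 15.7 192.1]
(379.0, 190.0) 1894.5 [ 639.7 -301.8] [ -13.4 -199.4]
(541.09521484375, 168.14285278320312) 1884.5 [ 687.3 -699.8] [ -73.  -595.8]
```

The bin is out by about 0.26 rad, with its rim at unit x ≈ -94. The unit is at about (600,-106) with a yaw of 15.4°. I'll close the fingers, turn the tool's y axis along the unit's x axis, and move to a point in front of the bin.

servo_tool(
  plan=[
    [1,[218,-348,70],-57.6],
    [1,[218,-348,70],-57.6],
    [1,[218,-348,70],-57.6],
    [1,[218,-348,70],-57.6],
    [1,[218,-348,70],-57.6],
    [1,[218,-348,70],-57.6],
    [1,[218,-348,70],-57.6],
    [1,[218,-348,70],-57.6],
    [1,[218,-348,70],-57.6],
    [1,[218,-348,70],-57.6],
  ],
)

```text
t: 0.93
ee_pos: [400.6, 247.9, 307.0]
orientation: [-1.903, -2.499, 0.0]
ft_force: [1.0, 0.5, -0.5]
width: 24.8
grasp_force: 0.0
```

servo_tool(
  plan=[
    [1,[70,-418,0],0],
    [1,[70,-418,0],0],
    [1,[70,-418,0],0],
    [1,[70,-418,0],0],
    [1,[70,-418,0],0],
    [1,[70,-418,0],0],
    [1,[70,-418,0],0],
    [1,[70,-418,0],0],
    [1,[70,-418,0],0],
    [1,[70,-418,0],0],
  ],
)

```text
t: 1.77
ee_pos: [468.6, -163.2, 306.6]
orientation: [-1.903, -2.499, -0.0]
ft_force: [0.7, 0.8, 1.3]
width: -0.2
grasp_force: 0.0
```

servo_tool(
  plan=[
    [1,[0,0,-40],0],
    [1,[0,0,-80],0],
    [1,[0,0,-120],0],
    [1,[0,0,-150],0],
    [1,[0,0,-181],0],
    [1,[0,0,-181],0],
    [1,[0,0,-181],0],
    [1,[0,0,-181],0],
  ],
)

```text
t: 2.43
ee_pos: [469.7, -161.3, 126.8]
orientation: [1.902, 2.499, 0.001]
ft_force: [-0.2, 0.9, 0.1]
width: 1.0
grasp_force: 0.0
```

```bash
python3 - <<'E'
from workcell import ctrl
import cv2
o=ctrl.get_obs();print(o['ee_pos'],o['ft_force'])
cv2.imwrite("pics/s1.png",ctrl.get_image("scene"))
E
```

```text
[ 469.74517677 -161.32328756  126.84683509] [-0.15306306  0.88306952  0.08472553]
```

View pics/s1.png

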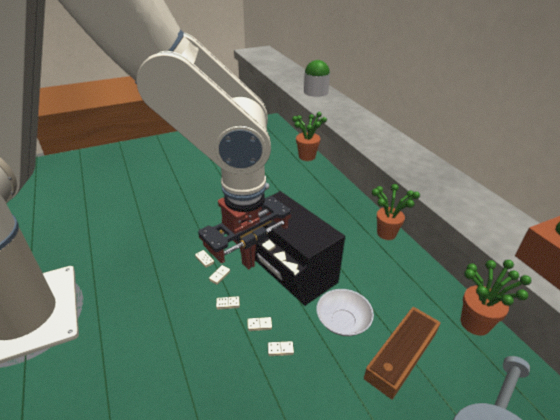

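The closed fingertips are in front of the bin panel at about (247,255), and the gripper body is above the roof. Next I push along the unit's +x axis (0.964, 0.265).

servo_tool(
  plan=[
    [1,[8,2,0],0],
    [1,[15,4,0],0],
    [1,[23,6,0],0],
    [1,[30,8,0],0],
    [1,[36,10,0],0],
    [1,[42,12,0],0],
    [1,[48,13,0],0],
    [1,[53,15,0],0],
    [1,[56,15,0],0],
    [1,[56,15,0],0],
  ],
)

```text
t: 3.32
ee_pos: [525.7, -145.9, 125.6]
orientation: [1.902, 2.5, 0.0]
ft_force: [-0.8, -0.7, 0.2]
width: 0.2
grasp_force: 0.0
```

servo_tool(
  plan=[
    [1,[2,0.5,0],0],
    [1,[4,1,0],0],
    [1,[5,1.5,0],0],
    [1,[6,1.5,0],0],
    [1,[6,1.5,0],0],
  ],
)

```text
t: 3.73
ee_pos: [531.1, -144.6, 125.7]
orientation: [-1.903, -2.5, -0.0]
ft_force: [-1.2, 0.2, 0.8]
width: 0.9
grasp_force: 0.2
```

servo_tool(
  plan=[
    [1,[2,0.5,0],0],
    [1,[3,1,0],0],
    [1,[4,1,0],0],
    [1,[4,1,0],0],
    [1,[4,1,0],0],
  ],
)

```text
t: 4.15
ee_pos: [535.2, -143.6, 125.7]
orientation: [1.902, 2.5, 0.0]
ft_force: [-0.1, -0.3, -0.5]
width: 0.8
grasp_force: 0.1
```

```bash
python3 - <<'E'
from workcell import ctrl
import cv2
o=ctrl.get_obs();print(o['ee_pos'],o['ft_force'])
i=ctrl.get_image("scene")[165:315,180:380]
cv2.imwrite("pics/s2.png",cv2.resize(cv2.convertScaleAbs(i,alpha=1.8),None,fx=4,fy=4))
E
```

```text
[ 535.20521635 -143.58804354  125.68584438] [-0.07966738 -0.32038786 -0.49251529]
```

View pics/s2.png

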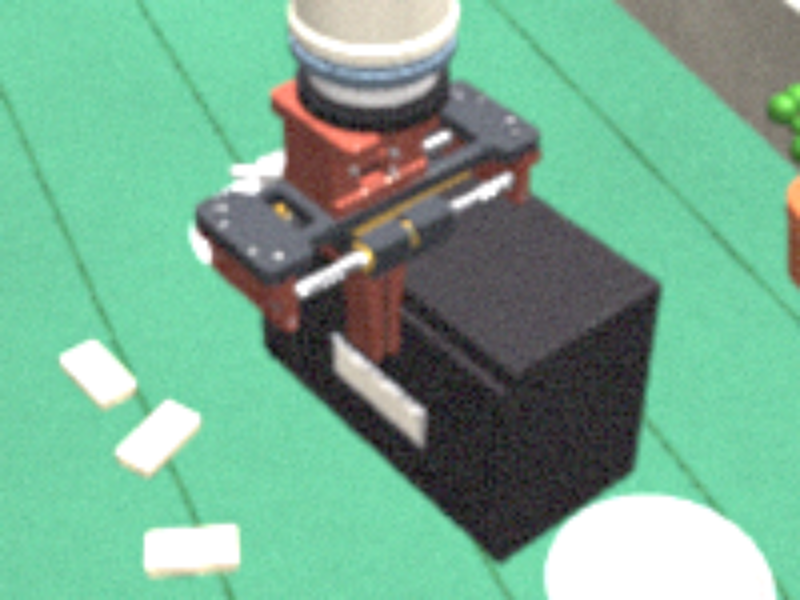

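The bin looks nearly shut, with the rim close to the housing front, but there is no firm stop force yet. I'll keep pushing in small steps.

servo_tool(
  plan=[
    [1,[1,0.3,0],0],
    [1,[2,0.5,0],0],
    [1,[2.5,0.7,0],0],
    [1,[3,0.8,0],0],
    [1,[3,0.8,0],0],
  ],
)

```text
t: 4.62
ee_pos: [536.1, -143.3, 125.6]
orientation: [-1.901, -2.498, 0.004]
ft_force: [-9.5, -3.6, 5.5]
width: 0.6
grasp_force: 5.0
```

servo_tool(
  plan=[
    [1,[1,0.3,0],0],
    [1,[2,0.5,0],0],
    [1,[2,0.5,0],0],
    [1,[2,0.5,0],0],
  ],
)

```text
t: 4.95
ee_pos: [536.3, -143.1, 125.6]
orientation: [-1.899, -2.496, 0.008]
ft_force: [-14.8, -7.4, 11.9]
width: 0.4
grasp_force: 9.2
```

The push hit the firm stop at 15–20 N, so the bin is shut. I'll back off, rise, and go behind the lever ball.

servo_tool(
  plan=[
    [1,[-15,-4,0],0],
    [1,[-30,-8,0],0],
    [1,[-43,-12,0],0],
    [1,[-43,-12,40],0],
    [1,[-43,-12,80],0],
    [1,[-43,-12,120],0],
    [1,[-43,-12,160],0],
    [1,[-43,-12,180],0],
    [1,[-43,-12,180],0],
  ],
)

```text
t: 5.7
ee_pos: [499.5, -155.2, 311.2]
orientation: [1.897, 2.492, 0.005]
ft_force: [0.4, 0.4, -0.5]
width: 0.4
grasp_force: 0.0
```

servo_tool(
  plan=[
    [1,[112,133,0],0],
    [1,[112,133,0],0],
    [1,[112,133,0],0],
    [1,[112,133,0],0],
    [1,[112,133,0],0],
    [1,[112,133,0],0],
    [1,[112,133,0],0],
    [1,[112,133,0],0],
  ],
)

```text
t: 6.37
ee_pos: [607.8, -22.3, 304.9]
orientation: [-1.903, -2.498, 0.002]
ft_force: [-0.2, 0.8, 0.1]
width: 0.5
grasp_force: 0.0
```

```bash
python3 - <<'E'
from workcell import ctrl
import cv2
o=ctrl.get_obs();print(o['ee_pos'],o['ft_force'])
i=ctrl.get_image("scene")[125:315,170:400]
cv2.imwrite("pics/s3.png",cv2.resize(cv2.convertScaleAbs(i,alpha=1.8),None,fx=3,fy=3))
E
```

```text
[607.79125116 -22.28355389 304.89502902] [-0.17061712  0.80908015  0.10953557]
```

View pics/s3.png

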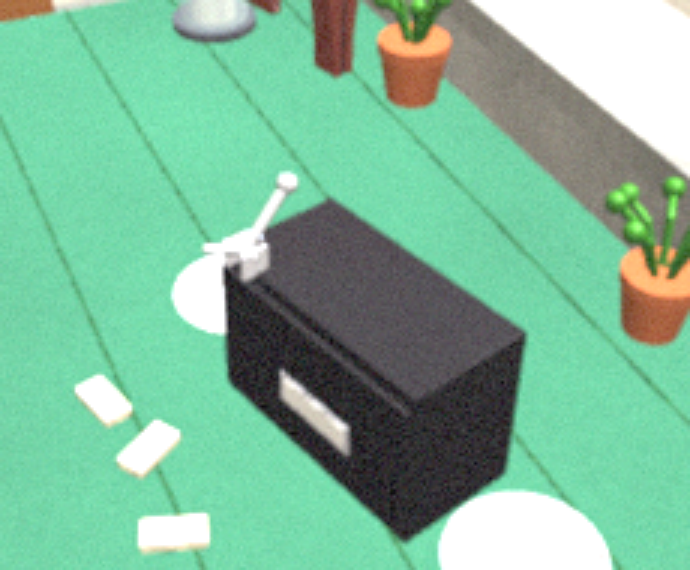

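The bin is shut flush, the lever is still unlocked with its ball at (287,182), and the fingertips hang above and behind it at (335,60). I'll descend and push the ball forward.

servo_tool(
  plan=[
    [1,[0,0,-30],0],
    [1,[0,0,-60],0],
    [1,[0,0,-85],0],
    [1,[0,0,-96],0],
    [1,[0,0,-96],0],
    [1,[0,0,-96],0],
  ],
)

```text
t: 6.92
ee_pos: [608.9, -22.1, 210.1]
orientation: [-1.904, -2.499, 0.0]
ft_force: [0.4, 0.0, 0.5]
width: 0.3
grasp_force: 0.0
```

servo_tool(
  plan=[
    [1,[-7,-2,0],0],
    [1,[-14,-4,0],0],
    [1,[-20,-5.5,0],0],
    [1,[-26,-7,0],0],
    [1,[-32,-9,0],0],
    [1,[-38,-10.5,0],0],
    [1,[-44,-12,0],0],
    [1,[-50,-14,0],0],
    [1,[-55,-15,0],0],
    [1,[-55,-15,0],0],
  ],
)

```text
t: 7.75
ee_pos: [552.9, -36.5, 210.0]
orientation: [-1.903, -2.5, 0.0]
ft_force: [2.0, 0.9, 0.8]
width: 0.5
grasp_force: 0.5
```

servo_tool(
  plan=[
    [1,[-5,-1.5,0],0],
    [1,[-10,-3,0],0],
    [1,[-15,-4,0],0],
    [1,[-20,-5.5,0],0],
    [1,[-22,-6,0],0],
    [1,[-22,-6,0],0],
    [1,[-22,-6,0],0],
  ],
)

```text
t: 8.33
ee_pos: [531.9, -42.4, 209.7]
orientation: [-1.903, -2.5, 0.0]
ft_force: [0.6, 0.2, 0.3]
width: 0.6
grasp_force: 0.0
```

```bash
python3 - <<'E'
from workcell import ctrl
import cv2
o=ctrl.get_obs();print(o['ee_pos'],o['ft_force'])
i=ctrl.get_image("scene")[125:315,170:400]
cv2.imwrite("pics/s4.png",cv2.resize(cv2.convertScaleAbs(i,alpha=1.8),None,fx=3,fy=3))
E
```

```text
[531.87165393 -42.36866854 209.65492832] [0.55245768 0.2476187  0.29743131]
```

View pics/s4.png

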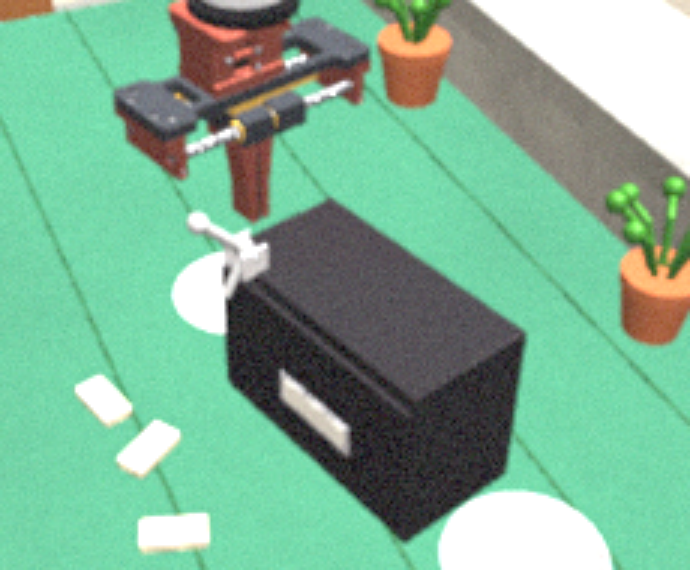

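The lever has snapped over, with the ball now at (198,222), and the pawl has dropped in front of the shut bin. I'll back off and rise clear, then compare the ball with its expected locked position.

servo_tool(
  plan=[
    [1,[15,4,0],0],
    [1,[30,8,10],0],
    [1,[40,10,45],0],
    [1,[40,10,85],0],
    [1,[40,10,120],0],
    [1,[40,10,120],0],
    [1,[40,10,120],0],
    [1,[40,10,120],0],
  ],
)

```text
t: 9.05
ee_pos: [571.6, -32.2, 329.0]
orientation: [-1.902, -2.5, 0.001]
ft_force: [-0.2, -0.8, -0.3]
width: 0.1
grasp_force: 0.0
```

```bash
python3 - <<'E'
from h import *
K,R,t=cam("scene");p=K@(R@np.array([486,-54.3,209])+t);print("expected locked ball px",p[:2]/p[2],"seen",198/3+170,222/3+125)
o=ctrl.get_obs();print(o['ee_pos'],o['ft_force'])
print(ctrl.close_job())
E
```

```text
expected locked ball px [234.92258174 198.93638298] seen 236.0 199.0
[571.59022522 -32.20381918 329.01484431] [-0.17499503 -0.76198093 -0.34723086]
the job is handed in; nothing more can be done
None
```

I pushed the bin fully shut and flipped the lever over; its ball sits about 1 px from the expected locked position. The arm touched nothing else that I saw, and I handed the job in at about 9 s; no verdict was returned.

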